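# Dark-zero the photometer, then hold the sealed reference cell in its beam

### The arm

A 6-joint arm with a two-finger parallel gripper is mounted at the origin on a cart in front of the work surface, level with it; the furniture and walls round the work are solid. World frame = base frame: x ahead of the robot, y to its left, z up, the work surface at z = 0. Lengths are in mm, angles in rad, forces in N, time in s.
With the tool pointing down it reaches from about 300 to 775 mm from the base axis. Payload 14.6 kg.
Tool frame: the origin (TCP) lies at the very end of the fingers, on their centre line; the grasp point (between the pads) lies 19 mm behind it; z points along the fingers, y is the line along which they close (so a half turn about z gives the same grasp; the last joint's range is limited). The gripper opens to 94 mm and grips with 3 to 60 N. Pads are 16 mm wide; open, the fingers measure 119 mm over their backs; the gripper's body (75 mm by 177 mm) begins 78 mm behind the grasp point.
Start: joints at [-1.372, 0.3, 1.521, -0, 1.321, -0.067], TCP at [144.468, -530.677, 205.446] pointing down, gripper open.
Joint ranges: [-3.03, 3.03], [-0.79, 2.21], [0.23, 2.52], [-1.04, 4.18], [0, 3.07], [-2.55, 2.55]. Speed limits (rad/s): [2.22, 2.22, 2.57, 3.14, 3.14, 3.14].

### API

Orientations are given as [roll, pitch, yaw] about the fixed x, y, z axes, in that order (R = Rz(yaw) Ry(pitch) Rx(roll)).
In Python, from cell import manip, optics gives the robot as it stands.
- The arm moves only by the shell command python3 -m crank 'ROWS' [FORCE]. ROWS is JSON, a list of rows, each a list of 7 numbers: the opening in per cent of the stroke, from 0 (shut) to 100 (fully open), then the shift along the tool's x, y, z in mm, then the turn, a rotation vector about the tool's x, y, z in rad. A call has 1 to 10 rows; each row is the pose to reach, as a shift and turn from the pose commanded when the call began, along the tool's axes at that moment; what a row does not reach only later rows make up. A row lasts 1/10 s, in which the tool goes at most 50 mm and 8.59 degrees, less where a joint would pass 70% of its speed; a pose out of reach is approached as far as the arm can. A call with a gripper value outside its range is refused whole. The fingers move at their own pace and stop on an object; FORCE is the grip in N (left out, the last holds). Time passes only in rows, so rows that repeat a pose let the fingers close. It gives the time, the measured TCP pose, the force, the opening and the grip force at its end, in the units of the state.
- manip.read_state(): the state, without advancing time (a new reading comes with each control period).
- optics.camera(name): name is "scene" or "top"; returns (picture, depth): 384x512x3 uint8, red, green, blue; 384x512 float32, mm along the optical axis (not along the pixel's ray), 0 where there is no reading.
- optics.calibration(name): a dict with "camera_matrix" (3x3 intrinsics, pixels), "k1" (the pictures are not rectified: a ray, as slopes to the right and down, at radius r is drawn at 1 + k1 r^2 times it, then the intrinsics apply), "R" (3x3) and "t" (3): a world point X has camera coordinates R X + t. Camera axes: x right, y down, z forward; pixel columns grow to the right and rows downward; lengths in mm; the calibration is good to about 2 mm. A picture is of the moment at which its call begins. calibration takes no time and is no camera call.
- manip.sign_off(): hands the job in; it is judged then, once.
The state is a dict: "clock": time; "joints": joint angles; "qd": joint speeds; "effort": joint torques, N m; "eef_pos": TCP position; "eef_rot": TCP orientation; "wrist_force": force on the tool from outside, world axes, zero at the start; "moment": the same for the moment, N m; "finger_gap": finger opening in mm; "finger_force": force on a finger pad.
Only numpy, scipy, OpenCV 4.12 (cv2) and the standard library are available. Lean on these libraries where they do the work, as an engineer would, in place of code of your own. Each camera call takes 0.05 s, during which the arm holds its last target. There are 200 camera calls.

### The job

Check the open-beam photometer with its sealed reference cell: first press the sprung shutter lever down to its stop, keep it there for a good second so that the instrument takes its dark zero, and let it spring back up. Then take the stoppered cell from the rack by its two frosted long sides only, with no finger on the clear end windows or the stopper, and finish while still holding it upright and still in the open gap between the two lenses, clear of the instrument, with its windows square to the lenses and the beam passing through the middle of them. Do not knock the cell against the photometer, and leave the two open cells, the dropper bottle and the timer as they are.

Things in the scene. Friction and masses are not known exactly. Their poses are not given: they have to be found in the camera images.
- photometer: fixed instrument, grey base 90 (x) x 160 (y) x 14 mm; white housings: finned lamp at -y, detector with blank display at +y, 52 mm in x, up to 84 mm high, from 32 mm off the middle outward. Origin: centre of underside; -x is the front; z up. Beam along y, 46 mm up, between lens barrels (20 mm diameter) whose faces are 44 mm apart; the gap is open in front, behind and above, its floor 16 mm up
- beam (a point): middle of the light path: on the beam axis, half way between the two lens faces, 46 mm above the worktop; axes as the photometer's (beam along y)
- shutter_lever (a joint): angle of the sprung shutter lever in rad: 0 at rest (arm 0.30 rad above level), 0.80 at its stop (arm 0.50 rad below level). It hinges about a shaft along the photometer's y axis; a spring brings it back to 0 when released. Pressing the knob takes about 1.5 N at first and 3.5 N at the stop
- lever_shaft (a point): point on the lever's shaft, at photometer x = 0, y = -40.5 mm, 64 mm above the worktop; axes as the photometer's
- lever_knob (a point): centre of the lever's black knob, a bar of 12 mm diameter and 24 mm length parallel to y, 60 mm from the shaft, in front (-x) of the lamp housing; at rest 82 mm above the worktop, at the stop 35 mm; it is reached from above
- cell_rack: grey fixed cell rack, 50 (x) x 116 (y) x 22 mm, with three pockets 12 mm deep in a row along its y at y = -36, 0, +36 mm, each 14 x 24 mm wide. Origin: centre of the underside. Each pocket holds one cell; which cell stands in which pocket varies
- cell: sealed reference cell: glass cuvette 12.5 (x) x 22.5 (y) x 45 mm, about 34 g, with a white stopper. Origin: centre of underside, z up. Frosted long sides are its +x and -x faces: grip there, closing along x, where the upper 33 mm stand free of the rack. Clear windows are the narrow +y and -y ends; light passes along y. In the rack: axes as the rack's, underside 10 mm above the worktop
- cell_windows: the two clear windows of that cell, its narrow +y and -y end faces, 10 mm wide and 45 mm high, clear all the way up from 3 mm above the underside; same origin and axes as the cell
- cell_stopper: the white stopper on that cell: a block 9 (x) x 18.5 (y) mm from 45 to 53 mm above the cell's underside, with a round pull knob of 9 mm diameter on it up to 62 mm; it is narrower than the cell by 1.7 mm on each long side; same origin and axes as the cell
- open_cell_0: a like cuvette, 12.5 x 22.5 x 45 mm, without a stopper, in another pocket of the rack; origin: centre of its underside; to be left there
- open_cell_1: a second like cuvette without a stopper, in the remaining pocket; origin: centre of its underside; to be left there
- dropper_0: small brown dropper bottle with a black cap, 31 mm diameter, 88 mm high, standing behind the photometer; origin: centre of its underside; to be left alone
- timer: flat white digital timer, 60 x 66 x 18 mm, lying behind the rack; origin: centre of its underside; to be left alone
There are look-alikes about, which are no part of the job. Leave any orange or purple look-alike of the cell alone.

How it is judged:
By the outcome, as a careful person would: the job done as asked, in the order asked, and still so for the second after the job is handed in, while the arm keeps its last pose, push and grip.
It also fails if it takes over 54 s, if anything falls off the work surface, if the arm or the gripper's body presses on something with over 40 N, if the wrist force passes 120 N, or if a joint passes its speed limit or range.

## Working session

There is one attempt and no reset: what is moved stays moved. The work goes in short steps, Python scripts to look and compute and a shell command to move; the robot and the scene stay as the last step left them, time stands still between calls to the robot, and variables do not carry over. Pictures are saved under pics/ and viewed, at most 10 in all, crops included, and the job is handed in when it is done.

```bash
mkdir -p pics
cat > h.py <<'E'
import numpy as np, cv2
from cell import manip, optics
def snap(n):
    p,d=optics.camera(n); np.savez(f'/tmp/{n}.npz',p=p,d=d); return p,d
def ray(n,u,v):
    c=optics.calibration(n); K=np.array(c['camera_matrix']); k=c['k1']
    s=np.array([(u-K[0,2])/K[0,0],(v-K[1,2])/K[1,1]]); q=s.copy()
    for _ in range(30): q=s/(1+k*(q@q))
    R=np.array(c['R']);t=np.array(c['t']); return -R.T@t, R.T@np.r_[q,1]
def onz(n,u,v,z):
    o,d=ray(n,u,v); return o+d*(z-o[2])/d[2]
def atd(n,u,v,dep):
    o,d=ray(n,u,v); return o+d*dep
def pix(n,X):
    c=optics.calibration(n);K=np.array(c['camera_matrix']);x=np.array(c['R'])@X+c['t'];q=x[:2]/x[2];q=q*(1+c['k1']*(q@q));return K[:2,:2]@q+K[:2,2]
E
python3 - <<'E'
from h import *
a,_=snap('scene');b,_=snap('top')
for n,p in(('scene',a),('top',b)): cv2.imwrite(f'pics/{n}0.png',cv2.resize(p[:,:,::-1],(800,600),interpolation=cv2.INTER_CUBIC))
for n in('scene','top'): print(ray(n,256,192),optics.calibration(n)['camera_matrix'][0][0])
s=manip.read_state();print(s['clock'],s['eef_pos'],s['eef_rot'],s['finger_gap'],s['wrist_force'])
E
```

```text
(array([ 132.95863493, -914.53157453,  517.97466281]), array([ 0.47941351,  0.69312323, -0.53849639])) 379.8951171801553
(array([ 415.2610215 , -364.20136707,  935.33976031]), array([ 0.16352375,  0.01098778, -0.98656106])) 358.54147681884945
0.1 [ 144.42390013 -530.458635    204.95830389] [-3.14056083e+00 -9.39909945e-05  2.65796462e-01] 94.04187176046483 [-0.39970257 -0.49506371 -0.40786558]
```

View pics/scene0.png

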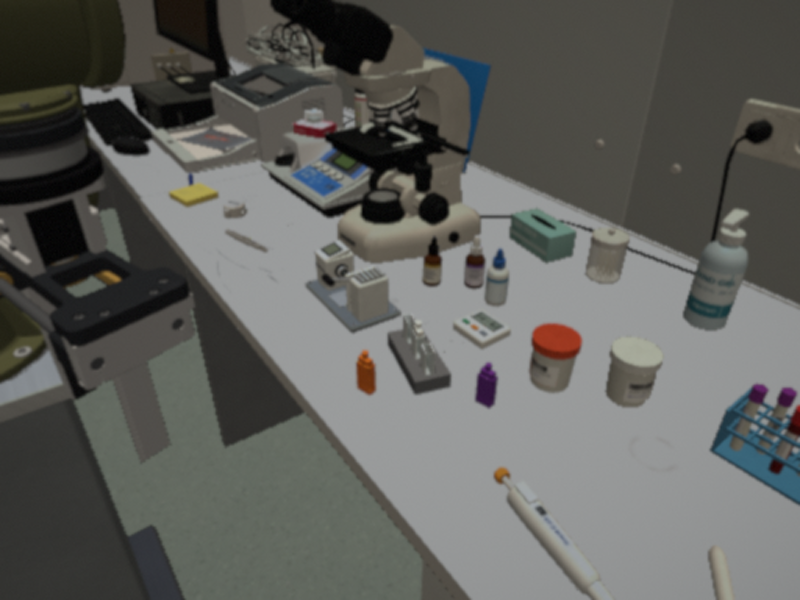

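View pics/top0.png

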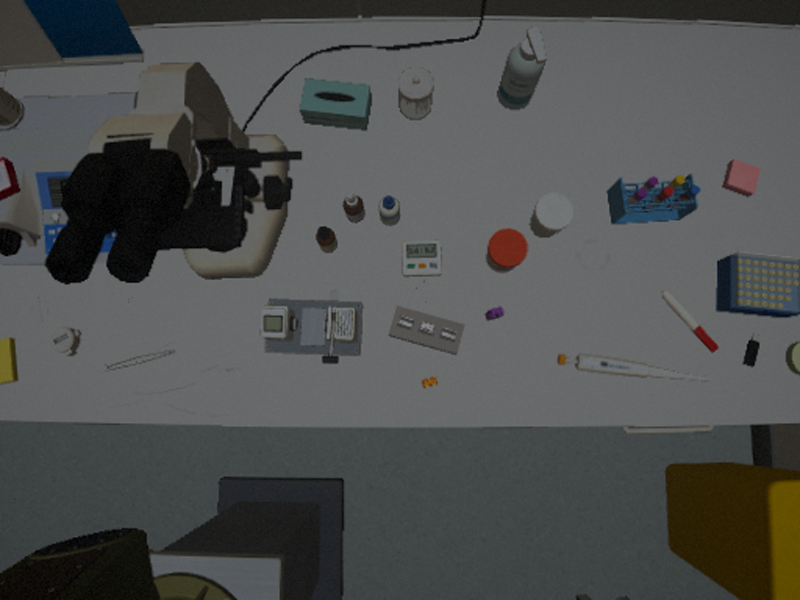

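The scene picture shows the photometer near (352,290) and the rack near (418,353), with orange (366,372) and purple (487,385) look-alikes. In the top view the photometer is at (313,326), its knob at (330,358), the rack at (427,329), and cells at (405,322), (427,326) and (449,334). The white-topped middle cell looks like the stoppered one. I'll confirm that in an enlarged crop.

Run:
```python
from h import *
a=np.load('/tmp/scene.npz')['p'];b=np.load('/tmp/top.npz')['p']
g=lambda im:np.clip(im.astype(float)*1.6,0,255).astype(np.uint8)[:,:,::-1]
# top crop u160-304, v180-250 ; scene crop u190-300,v145-255
A=cv2.resize(g(b[185:250,160:305]),(800,359),interpolation=cv2.INTER_CUBIC)
B=cv2.resize(g(a[150:255,190:330]),(320,240),interpolation=cv2.INTER_CUBIC)
C=np.zeros((600,800,3),np.uint8);C[:359]=A;C[360:,:320]=B
D=cv2.resize(g(a[195:255,240:300]),(240,240),interpolation=cv2.INTER_CUBIC);C[360:,325:565]=D
cv2.imwrite('pics/crop1.png',C)
# masks: dark grey of base/rack versus bench in top
hsv=cv2.cvtColor(b,cv2.COLOR_RGB2HSV);gr=cv2.cvtColor(b,cv2.COLOR_RGB2GRAY)
print('grey', gr[205,200],gr[228,180],gr[206,197:203],'rack',gr[216,280:290],'bench',gr[240,250])
d=np.load('/tmp/top.npz')['d']
for u,v in((273,209),(200,209),(250,240)): print(u,v,atd('top',u,v,d[v,u]).round(1))
```

```text
grey 95 106 [91 93 95 95 95 94] rack [ 81  73  71  60  61  61  60  56  81 108] bench 108
273 209 [ 516.9 -395.8   69.4]
200 209 [ 523.4 -208.5   14.2]
250 240 [ 444.3 -338.2   -1.4]
```

View pics/crop1.png

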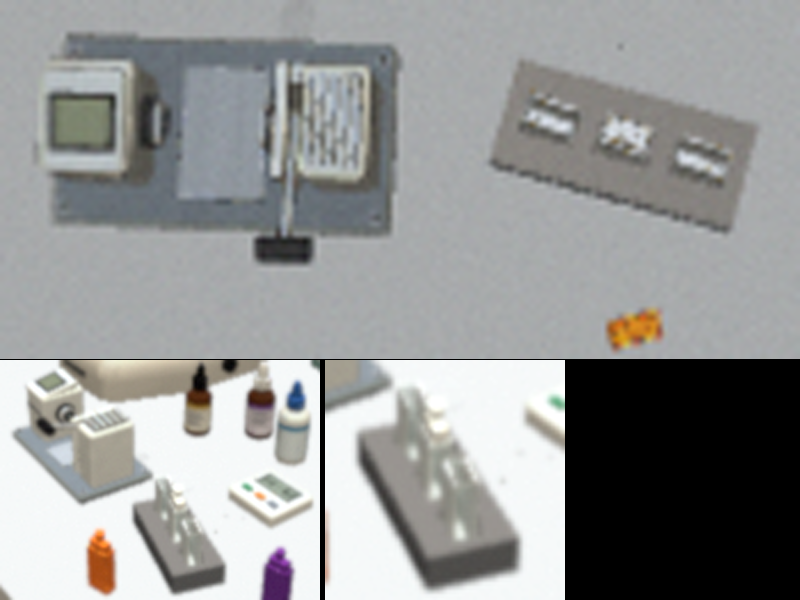

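Crop1 confirms it. In the top crop, the rack cells are at (552,118), (626,133) and (702,158). In the side crop, only the middle one carries a white stopper and knob, at (435,405). The outer two are open, and the orange cell at (635,328) is a look-alike outside the rack. The cell meant is therefore the middle pocket. Next I'll measure both fixtures.

```bash
cat > m.py <<'E'
from h import *
z=np.load('/tmp/top.npz');p=z['p'];d=z['d']
V,U=np.mgrid[180:255,150:310];W=np.array([atd('top',u,v,d[v,u]) for u,v in zip(U.ravel(),V.ravel())]).reshape(*U.shape,3)
def rect(lo,hi,u0,u1,name):
    m=((W[...,2]>lo)&(W[...,2]<hi)&(U>=u0)&(U<u1)).astype(np.uint8)
    n,l,s,_=cv2.connectedComponentsWithStats(m); i=1+s[1:,4].argmax(); m=(l==i)
    q=W[m][:,:2].astype(np.float32); r=cv2.minAreaRect(q); print(name,r,'z',np.median(W[m][:,2]))
rect(8,20,150,240,'base');rect(15,30,240,310,'rack')
def corner(pts,zz,name):
    q=np.array([onz('top',160+x/5.517-.4,185+y/5.517-.4,zz)[:2] for x,y in pts]);e=np.diff(np.r_[q,q[:1]],axis=0)
    print(name,q.round(1).tolist(),'mean',q.mean(0).round(1),'len',np.linalg.norm(e,axis=1).round(1),'ang',np.arctan2(e[:,1],e[:,0]).round(3))
corner([(65,35),(398,47),(390,234),(50,222)],14,'base')
corner([(521,60),(758,124),(730,230),(491,162)],22,'rack')
corner([(626,133)],72,'stopper')
corner([(257,236),(313,236),(311,262),(257,262)],82,'knob')
corner([(182,66),(267,69),(263,200),(178,197)],16,'gapfloor')
corner([(66,55)],0,'x')
E
python3 m.py
```

```text
Traceback (most recent call last):
  File "m.py", line 3, in <module>
    V,U=np.mgrid[180:255,150:310];W=np.array([atd('top',u,v,d[v,u]) for u,v in zip(U.ravel(),V.ravel())]).reshape(*U.shape,3)
                                              ~~~^^^^^^^^^^^^^^^^^^
  File "h.py", line 13, in atd
    o,d=ray(n,u,v); return o+d*dep
        ~~~^^^^^^^
  File "h.py", line 6, in ray
    c=optics.calibration(n); K=np.array(c['camera_matrix']); k=c['k1']
ValueError: time passes only in moves, steps and waits
```

```bash
sed -i 's/^from cell import.*/from cell import manip, optics\nimport functools\ncal=functools.lru_cache(None)(optics.calibration)/; s/c=optics.calibration(n)/c=cal(n)/' h.py; python3 m.py
```

```text
base ((524.039306640625, -208.5536346435547), (160.75439453125, 90.12591552734375), 88.23011016845703) z 13.520880371883209
rack ((518.4412841796875, -396.8932800292969), (115.80574798583984, 50.526527404785156), 74.22592163085938) z 21.226624835954567
base [[571.1, -131.3], [565.1, -290.7], [476.9, -287.9], [482.0, -127.6]] mean [ 523.8 -209.4] len [159.4  88.3 160.4  89.2] ang [-1.609  3.11   1.539 -0.042]
rack [[557.6, -349.0], [527.3, -459.0], [478.2, -445.3], [509.7, -335.1]] mean [ 518.2 -397.1] len [114.1  51.  114.6  49.8] ang [-1.839  2.869  1.292 -0.282]
stopper [[517.3, -395.9]] mean [ 517.3 -395.9] len [0.] ang [0.]
knob [[471.3, -235.9], [471.4, -260.2], [460.2, -259.5], [460.1, -236.1]] mean [ 465.8 -247.9] len [24.3 11.2 23.4 11.2] ang [-1.568  3.081  1.574  0.021]
gapfloor [[555.8, -188.5], [554.4, -229.0], [492.5, -228.4], [493.8, -188.4]] mean [ 524.1 -208.6] len [40.5 61.9 40.1 62. ] ang [-1.607e+00  3.133e+00  1.538e+00 -2.000e-03]
x [[563.7, -128.7]] mean [ 563.7 -128.7] len [0.] ang [0.]
```

Both fixtures match their given sizes and heights, and the knob I predicted from the photometer pose (465.4, -247.5) agrees with the one seen. The photometer is at (524, -208.9) with yaw -0.033. The rack and cell are at (518.3, -397) with yaw -0.275. Now I'll move above the knob with the fingers shut.

```bash
python3 -m crank '[[0,383,-189,0,0,0,0.3],[0,383,-189,0,0,0,0.3],[0,383,-189,0,0,0,0.3],[0,383,-189,0,0,0,0.3],[0,383,-189,0,0,0,0.3],[0,383,-189,0,0,0,0.3],[0,383,-189,0,0,0,0.3],[0,383,-189,0,0,0,0.3],[0,383,-189,0,0,0,0.3],[0,383,-189,0,0,0,0.3]]' 20
```

```text
clock: 1.1
eef_pos: [466.4, -245.0, 204.9]
eef_rot: [-3.141, 0.0, -0.03]
wrist_force: [-0.7, -0.4, -0.3]
finger_gap: 17.5
finger_force: 0.0
```

```bash
python3 -m crank '[[0,0,0,50,0,0,0],[0,0,0,95,0,0,0],[0,0,0,95,0,0,0],[0,0,0,95,0,0,0],[0,0,0,95,0,0,0]]'
```

```text
clock: 1.6
eef_pos: [465.2, -248.7, 113.0]
eef_rot: [3.14, -0.003, -0.035]
wrist_force: [0.2, -0.3, 0.3]
finger_gap: 0.2
finger_force: 0.0
```

```bash
python3 -m crank '[[0,-1,-1,10,0,0,0],[0,-1,-1,18,0,0,0],[0,-1,-1,25,0,0,0],[0,-1,-1,31,0,0,0],[0,-1,-1,37,0,0,0],[0,-1,-1,43,0,0,0],[0,-1,-1,49,0,0,0],[0,-1,-1,55,0,0,0],[0,-1,-1,60,0,0,0],[0,-1,-1,60,0,0,0]]'
```

```text
clock: 2.6
eef_pos: [463.7, -246.7, 50.1]
eef_rot: [3.141, -0.0, -0.034]
wrist_force: [1.5, -0.8, 3.9]
finger_gap: 0.9
finger_force: 1.6
```

```bash
python3 -m crank '[[0,0,0,3,0,0,0],[0,0,0,5,0,0,0],[0,0,0,7,0,0,0],[0,0,0,8,0,0,0],[0,0,0,8,0,0,0]]'
```

```text
clock: 3.1
eef_pos: [463.6, -246.8, 42.6]
eef_rot: [3.141, -0.001, -0.034]
wrist_force: [3.2, -0.5, 5.0]
finger_gap: 0.3
finger_force: 2.5
```

```bash
python3 -m crank '[[0,0,0,1,0,0,0],[0,0,0,2,0,0,0],[0,0,0,2.5,0,0,0],[0,0,0,2.5,0,0,0]]'
```

```text
clock: 3.5
eef_pos: [463.8, -246.9, 40.7]
eef_rot: [3.141, -0.001, -0.034]
wrist_force: [2.9, 1.5, 10.8]
finger_gap: 0.2
finger_force: 5.7
```

The force jumped to 10.8 N at tip z ≈ 41, which is where the stop should be. I'll hold it there for about 1.5 s.

```bash
python3 -m crank '[[0,0,0,0.5,0,0,0],[0,0,0,0.5,0,0,0],[0,0,0,0.5,0,0,0],[0,0,0,0.5,0,0,0],[0,0,0,0.5,0,0,0],[0,0,0,0.5,0,0,0],[0,0,0,0.5,0,0,0],[0,0,0,0.5,0,0,0]]'
python3 - <<'E'
from h import *
p,_=snap('scene');cv2.imwrite('pics/press.png',cv2.resize(p[130:230,170:300,::-1],(780,600),interpolation=cv2.INTER_CUBIC))
E
python3 -m crank '[[0,0,0,0,0,0,0],[0,0,0,0,0,0,0],[0,0,0,0,0,0,0],[0,0,0,0,0,0,0],[0,0,0,0,0,0,0],[0,0,0,0,0,0,0],[0,0,0,0,0,0,0],[0,0,0,0,0,0,0]]'
```

```text
clock: 4.3
eef_pos: [463.9, -246.9, 40.5]
eef_rot: [3.141, -0.001, -0.034]
wrist_force: [0.9, 1.6, 14.3]
finger_gap: 0.7
finger_force: 7.1
clock: 5.15
eef_pos: [463.9, -246.9, 40.5]
eef_rot: [3.141, -0.001, -0.034]
wrist_force: [1.7, 2.1, 14.4]
finger_gap: 0.3
finger_force: 7.1
```

View pics/press.png

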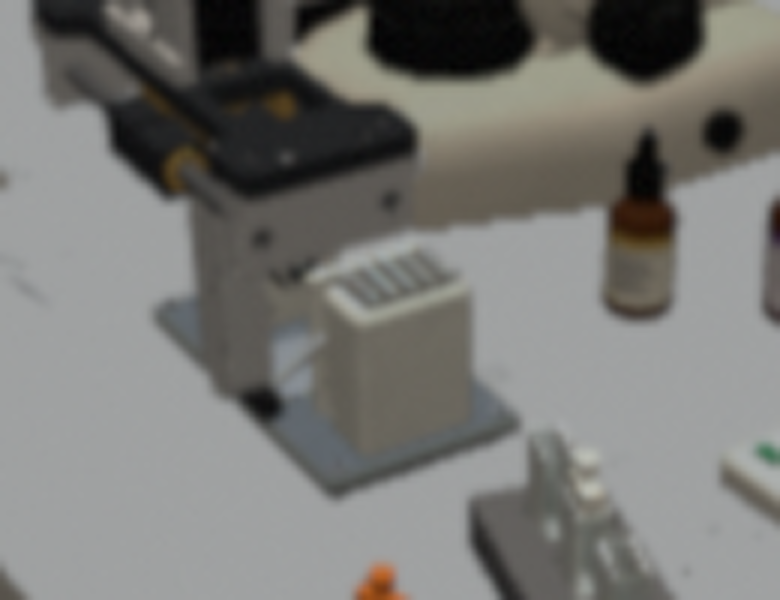

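The picture shows the fingertips pushing the black knob down to (265,402), with the lever arm sloping down from the housing, so the lever is at its stop. It was held for over 1.6 s. Now I'll release it upward and go to the cell.

```bash
python3 -m crank '[[0,0,0,-8,0,0,0],[0,0,0,-20,0,0,0],[0,0,0,-35,0,0,0],[0,0,0,-60,0,0,0],[0,0,0,-100,0,0,0],[0,0,0,-130,0,0,0],[0,0,0,-130,0,0,0],[0,0,0,-130,0,0,0]]'
python3 - <<'E'
from h import *
p,d=snap('top');s=manip.read_state();g=cv2.cvtColor(p,cv2.COLOR_RGB2GRAY)
P=s['eef_pos'];y=s['eef_rot'][2];t=np.array([518.3,-397])-P[:2]
print(P,s['eef_rot'],'tool dx,dy',t@[np.cos(y),np.sin(y)],t@[np.sin(y),-np.cos(y)],'turn z',-(1.296-y),s['wrist_force'])
E
```

```text
clock: 5.95
eef_pos: [463.1, -246.6, 169.5]
eef_rot: [3.142, 0.0, -0.034]
wrist_force: [0.3, 0.5, -0.2]
finger_gap: 0.5
finger_force: 0.0
[ 462.8226828  -246.37974593  168.64282186] [-3.14078079e+00  1.48674262e-03 -3.42956575e-02] tool dx,dy 60.609302487906454 148.62942545329815 turn z -1.3302956575456684 [-0.3477959  -0.57756358  0.45752324]
```

```bash
python3 -m crank '[[45,60,148.5,0,0,0,-1.33],[45,60,148.5,0,0,0,-1.33],[45,60,148.5,0,0,0,-1.33],[45,60,148.5,0,0,0,-1.33],[45,60,148.5,0,0,0,-1.33],[45,60,148.5,0,0,0,-1.33],[45,60,148.5,0,0,0,-1.33],[45,60,148.5,0,0,0,-1.33],[45,60,148.5,0,0,0,-1.33],[45,60,148.5,0,0,0,-1.33]]' 20
python3 -m crank '[[45,0,0,0,0,0,0],[45,0,0,0,0,0,0],[45,0,0,0,0,0,0]]'
python3 - <<'E'
from h import *
p,d=snap('scene');cv2.imwrite('pics/pre.png',cv2.resize(p[130:250,170:320,::-1],(750,600),interpolation=cv2.INTER_CUBIC))
E
```

```text
clock: 7.0
eef_pos: [517.8, -396.8, 167.7]
eef_rot: [-3.139, -0.001, 1.298]
wrist_force: [-0.2, 0.0, -0.2]
finger_gap: 42.1
finger_force: 0.0
clock: 7.3
eef_pos: [518.2, -397.1, 169.2]
eef_rot: [-3.141, -0.0, 1.294]
wrist_force: [0.7, 0.2, 0.5]
finger_gap: 42.3
finger_force: 0.0
```

View pics/pre.png

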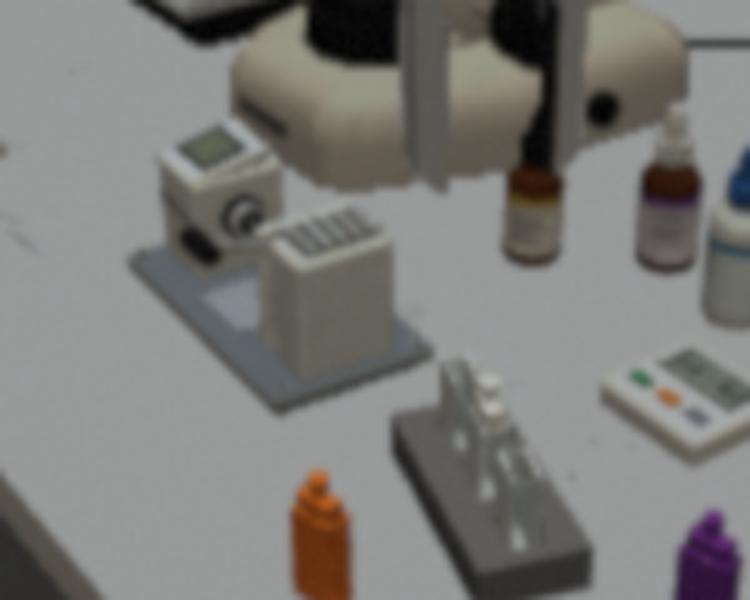

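The lever has sprung back (knob at (200,243)), and the fingers straddle the stoppered cell at (488,410). Now I'll descend.

```bash
python3 -m crank '[[45,0,0,40,0,0,0],[45,0,0,75,0,0,0],[45,0,0,95,0,0,0],[45,0,0,110,0,0,0],[45,0,0,120,0,0,0],[45,0,0,130,0,0,0],[45,0,0,137,0,0,0],[45,0,0,142,0,0,0],[45,0,0,142,0,0,0],[45,0,0,142,0,0,0]]'
```

```text
clock: 8.35
eef_pos: [518.5, -397.3, 27.9]
eef_rot: [3.141, 0.0, 1.296]
wrist_force: [-0.6, 0.2, -0.0]
finger_gap: 42.2
finger_force: 0.0
```

```bash
python3 -m crank '[[30,0,0,0,0,0,0],[22,0,0,0,0,0,0],[18,0,0,0,0,0,0],[15,0,0,0,0,0,0],[12,0,0,0,0,0,0],[10,0,0,0,0,0,0],[6,0,0,0,0,0,0],[6,0,0,0,0,0,0],[6,0,0,0,0,0,0]]' 18
```

```text
clock: 9.25
eef_pos: [518.6, -397.2, 27.5]
eef_rot: [3.141, 0.0, 1.296]
wrist_force: [5.7, -1.3, -2.5]
finger_gap: 12.0
finger_force: 18.0
```

```bash
python3 -m crank '[[6,0,0.5,0,0,0,0],[6,0,0.5,-3,0,0,0],[6,0,0.5,-8,0,0,0],[6,0,0.5,-16,0,0,0],[6,0,0.5,-28,0,0,0],[6,0,0.5,-45,0,0,0],[6,0,0.5,-70,0,0,0],[6,0,0.5,-100,0,0,0],[6,0,0.5,-120,0,0,0],[6,0,0.5,-120,0,0,0]]'
python3 - <<'E'
from h import *
p,d=snap('scene');q,_=snap('top')
g=lambda im:np.clip(im.astype(float)*1.5,0,255).astype(np.uint8)[:,:,::-1]
s=manip.read_state();X=s['eef_pos'];u,v=pix('scene',X).astype(int);a,b=pix('top',X).astype(int);print(u,v,a,b,X,s['wrist_force'])
cv2.imwrite('pics/held.png',np.hstack([cv2.resize(g(p[v-35:v+45,u-40:u+40]),(400,400),interpolation=cv2.INTER_CUBIC),cv2.resize(g(p[130:250,170:290]),(400,400),interpolation=cv2.INTER_CUBIC)]))
E
```

```text
clock: 10.25
eef_pos: [519.5, -398.1, 151.7]
eef_rot: [3.137, 0.002, 1.296]
wrist_force: [-0.1, 0.3, -0.5]
finger_gap: 12.4
finger_force: 18.0
267 174 274 204 [ 518.51116807 -397.18208478  147.52300037] [-0.46952252 -0.60621703 -1.54771294]
```

View pics/held.png

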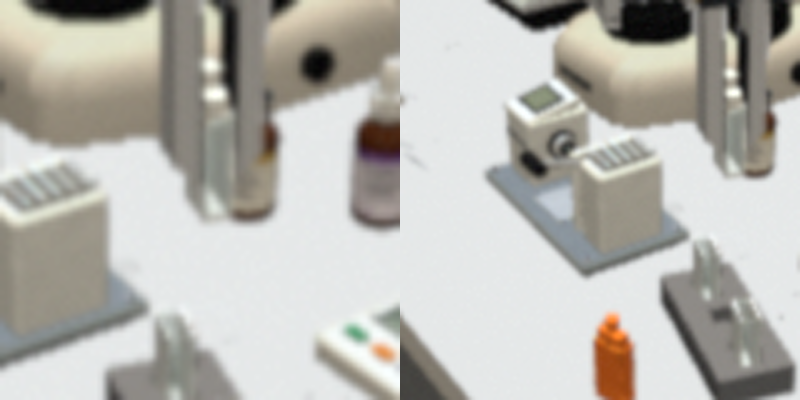

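The middle pocket is empty. The cell hangs upright between the fingers at (215,150) in the left crop, gripped by its long sides. I'll carry it above the gap with its underside at about 130 mm.

```bash
python3 -m crank '[[6,20,-5,0,0,0,-0.03],[6,50,-12.5,0,0,0,-0.07],[6,85,-21,0,0,0,-0.12],[6,120,-30,0,0,0,-0.16],[6,150,-37,0,0,0,-0.2],[6,172,-43,0,0,0,-0.23],[6,183,-45.5,0,0,0,-0.242],[6,183,-45.5,0,0,0,-0.242],[6,183,-45.5,0,0,0,-0.242],[6,183,-45.5,0,0,0,-0.242]]'
python3 - <<'E'
from h import *
p,d=snap('scene');q,dq=snap('top')
g=lambda im:np.clip(im.astype(float)*1.5,0,255).astype(np.uint8)[:,:,::-1]
s=manip.read_state();X=s['eef_pos'];print(X,s['eef_rot'],s['finger_gap'],s['finger_force'])
cv2.imwrite('pics/over.png',np.hstack([cv2.resize(g(p[110:220,170:280]),(400,400),interpolation=cv2.INTER_CUBIC),cv2.resize(g(q[170:250,160:240]),(400,400),interpolation=cv2.INTER_CUBIC)]))
E
```

```text
clock: 11.35
eef_pos: [524.5, -209.8, 147.1]
eef_rot: [-3.141, -0.0, 1.536]
wrist_force: [-0.0, 0.4, -0.8]
finger_gap: 12.3
finger_force: 18.0
[ 524.51498334 -209.62928902  147.20228726] [-3.14126854e+00 -7.13286037e-05  1.53642716e+00] 12.062749130931886 17.986819446086884
```

View pics/over.png

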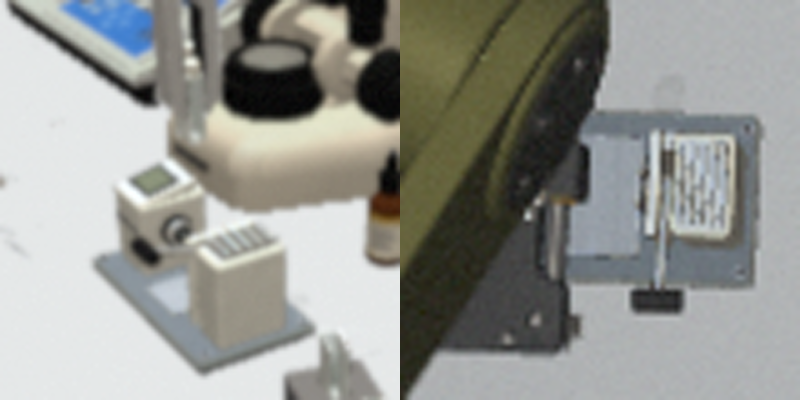

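The cell is over the gap and the lever is at rest. I'll lower it straight down, slowly, until the underside is at about 22 mm.

```bash
python3 -m crank '[[6,0.5,0,10,0,0,0],[6,0.5,0,22,0,0,0],[6,0.5,0,33,0,0,0],[6,0.5,0,43,0,0,0],[6,0.5,0,51,0,0,0],[6,0.5,0,58,0,0,0],[6,0.5,0,64,0,0,0],[6,0.5,0,70,0,0,0],[6,0.5,0,75,0,0,0],[6,0.5,0,75,0,0,0]]'
python3 -m crank '[[6,0,0,4,0,0,0],[6,0,0,9,0,0,0],[6,0,0,14,0,0,0],[6,0,0,19,0,0,0],[6,0,0,24,0,0,0],[6,0,0,28,0,0,0],[6,0,0,31,0,0,0],[6,0,0,32,0,0,0],[6,0,0,32,0,0,0],[6,0,0,32,0,0,0]]'
python3 - <<'E'
from h import *
p,d=snap('scene');q,dq=snap('top')
g=lambda im:np.clip(im.astype(float)*1.5,0,255).astype(np.uint8)[:,:,::-1]
cv2.imwrite('pics/in.png',np.hstack([cv2.resize(g(p[150:210,190:250]),(400,400),interpolation=cv2.INTER_CUBIC),cv2.resize(g(q[180:240,160:220]),(400,400),interpolation=cv2.INTER_CUBIC)]))
print(pix('scene',np.array([524,-208.9,46])))
E
```

```text
clock: 12.45
eef_pos: [524.5, -208.2, 71.8]
eef_rot: [-3.141, -0.0, 1.538]
wrist_force: [0.1, -0.1, 0.1]
finger_gap: 12.4
finger_force: 18.0
clock: 13.45
eef_pos: [524.8, -208.4, 40.6]
eef_rot: [3.141, 0.0, 1.538]
wrist_force: [0.2, 0.2, -0.7]
finger_gap: 12.3
finger_force: 18.0
[223.3677057  177.88497853]
```

View pics/in.png

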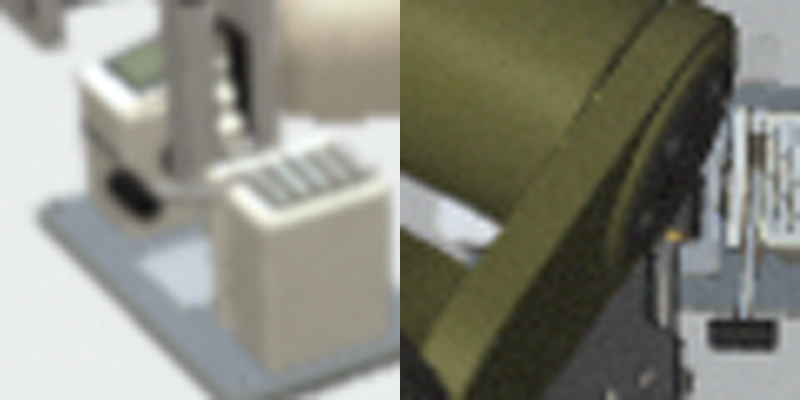

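The cell hangs in the gap with no contact force. The stopper is visible at (230,120) in the left crop, and the lever knob is at rest at (135,190). One independent check remains: the scene camera's estimate of the rack and base position.

Run:
```python
from h import *
for n in('scene','top'):
    d=np.load(f'/tmp/{n}.npz')['d']
    V,U=np.mgrid[150:260,150:310]
    W=np.array([atd(n,u,v,d[v,u]) for u,v in zip(U.ravel(),V.ravel())]);ok=d[150:260,150:310].ravel()>0
    c=np.array([518.3,-397]);a=-.275;L=(W[:,:2]-c)@np.array([[np.cos(a),-np.sin(a)],[np.sin(a),np.cos(a)]])
    m=ok&(W[:,2]>17)&(W[:,2]<26)&(abs(L[:,0])<40)&(abs(L[:,1])<70)
    e=np.percentile(L[m],[1,99],axis=0);print(n,'rack',e.round(1).tolist(),'mid',e.mean(0).round(1),'z',np.median(W[m,2]).round(1))
    c=np.array([524,-208.9]);a=-.033;L=(W[:,:2]-c)@np.array([[np.cos(a),-np.sin(a)],[np.sin(a),np.cos(a)]])
    m=ok&(W[:,2]>9)&(W[:,2]<19)&(L[:,0]>-60)&(L[:,0]<-30)&(abs(L[:,1])<100)
    if m.any(): print(n,'base x lo',np.percentile(L[m,0],1).round(1),'y',np.percentile(L[m,1],[1,99]).round(1),'z',np.median(W[m,2]).round(1))
    b=ok&(abs(W[:,2])<8)&(L[:,0]<-50);print('bench z',np.median(W[b,2]).round(1))
```

```text
scene rack [[-23.8, -58.5], [26.0, 56.8]] mid [ 1.1 -0.8] z 21.0
scene base x lo -43.7 y [-80.6  74. ] z 12.7
bench z -1.0
top rack [[-24.7, -56.8], [24.8, 57.1]] mid [0.  0.1] z 21.1
top base x lo -44.7 y [-79.3  -6.4] z 12.4
bench z -1.0
```

The scene camera puts things about 1 mm further in +x and 0.8 mm in -y. That agrees with the side force I felt at the grasp, so I'll trim by half a millimetre or so and settle.

```bash
python3 -m crank '[[6,-0.5,0.4,0.4,0,0,0],[6,-0.5,0.4,0.4,0,0,0],[6,-0.5,0.4,0.4,0,0,0],[6,-0.5,0.4,0.4,0,0,0],[6,-0.5,0.4,0.4,0,0,0],[6,-0.5,0.4,0.4,0,0,0],[6,-0.5,0.4,0.4,0,0,0],[6,-0.5,0.4,0.4,0,0,0]]' && python3 -c "
from cell import manip
print(manip.sign_off())"
```

```text
clock: 14.35
eef_pos: [525.1, -208.8, 40.1]
eef_rot: [-3.142, 0.0, 1.538]
wrist_force: [-0.8, -0.4, -0.2]
finger_gap: 12.5
finger_force: 18.0
the job is handed in; nothing more can be done
None
```

Job handed in at 14.35 s: the shutter lever was held at its stop for over 1.6 s and sprang back, and the stoppered cell, gripped by its frosted sides, is held upright in the beam gap with no contact force, centred on the beam as measured (camera calibration is good to about 2 mm).

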